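Fit the spray bar of a mist bed

TASK

Fit the loose spray bar to the mist bed, nozzles up: press it down until both orange spring clips have snapped round the pipe, then slide it along in the clips until its blue collar is pushed firmly home against the blue socket. Feel your way and do not force it, let go of the bar, and leave the potted cuttings, the snips and the reel where they are.

Things in the scene. Friction and masses are not known exactly. Their poses are not given: they have to be found in the camera images.
- bed: Fixed mist bed: black tray 260 x 380 mm, rim 38 mm up, grey mat, long side along its y axis, z up. Origin: centre of its underside (stands 0 to 20 mm over the bench on rubber feet). Along its middle line (x = 0) stand two orange spring clips and the inlet; a bar lying home has its axis along y, 75 mm above the origin. Between the clips nothing stands higher than 16 mm.
- inlet: Inlet at the +y end of the bed, fixed to it, axes parallel to the bed's: blue socket 36 mm across and 28 mm long that opens towards -y (bore 20 mm wide, 25 mm deep), then a brass valve with a black coil whose top is 51 mm above the bar's axis. Plastic: 5 to 10 N beyond the drag of the clips seats the collar. Origin as socket.
- posts: Two aluminium posts on the bed that carry the clips, with the orange feet and saddles on which a snapped-in pipe rests. Rigid, fixed to the bed. Origin and axes as the bed's.
- socket (a point): Centre of the socket's open face, on the axis of the seated bar: 105 mm from the bed's origin along +y and 75 mm up; axes as the bed's. When home, bar_collar lies here and the spigot points along +y into the bore.
- clip_front (a point): Front clip, 62 mm from socket towards -y, 16 mm wide along y. Point: axis of a snapped-in pipe. Two sprung plastic fingers, flared lips 28 mm apart at the top (18 mm above the point) narrowing to a neck 14 mm wide 7 mm above the point; below, a saddle carries the pipe. Pushing the pipe in takes 5 to 12 N per clip; then sliding it along takes 3 to 7 N per clip.
- clip_rear (a point): Rear clip, like the front one, 130 mm further towards -y. Point: axis of a snapped-in pipe.
- bar: Loose spray bar, 0.09 to 0.18 kg, axis along its own y, nozzles along +z. White pipe 20 mm thick from y = -96 to 98 mm; blue hexagon collar (32 mm across flats) y 98 to 112; grey spigot 16 mm thick y 112 to 134; black hexagon cap y -112 to -96. Two brass nozzles at y = +-32 mm, tips 28 mm above the axis. Origin: on the axis, midway between the nozzles. Lies on the hexagons' flats, axis 16 mm above the bench.
- bar_collar (a point): Centre of the collar's front face (where the spigot begins), on the bar's axis, 112 mm from its origin along +y; axes as the bar's. While the bar is pressed down it must stay more than 22 mm short of socket, or the spigot strikes the socket's rim.
- bar_cap (a point): Centre of the cap's end face, on the bar's axis, 112 mm from its origin along -y; axes as the bar's.
- pot_left: Potted cutting standing in the bed, leave alone: terracotta pot 62 mm wide, 54 mm high, leaves up to 90 mm. Origin: centre of its underside.
- pot_right: Second potted cutting in the bed, same size, leave alone. Origin: centre of its underside.
- snips: Snips with yellow handles lying on the bench, 160 x 40 x 12 mm, long side along y, leave alone. Origin: under the pivot.
- reel: Reel of twine standing on end on the bench, 72 mm wide, 55 mm high, leave alone. Origin: centre of its underside.
Mind the look-alikes: they are no part of the job. Of the things that look like the bar, take the one that is farthest to the robot's left at the start.

How it is judged (in metres and radians):
On the way, in this order (a step that is already met when the one before it is completed fails the run):
1. the bar lies snapped into both clips, nozzles up (x of bar_collar in the frame of socket between -0.003 and 0.003 m and z of bar_collar in the frame of socket between -0.003 and 0.003 m and x of bar_cap in the frame of socket between -0.003 and 0.003 m and z of bar_cap in the frame of socket between -0.003 and 0.003 m and angle between bar's own z axis and vertical below 0.3 rad), for 0.2 s.
2. the collar is pushed firmly home against the socket (y of bar_collar in the frame of socket above -0.0015 m and contact force between bar and inlet above 4 N), for 0.1 s.
At the end, for the whole second after the job is handed in: the bar lies still in both clips, its collar and cap within 3 mm of the seated axis sideways and in height, nozzles up within 0.3 rad, the collar's face within 2 mm of the socket's face, and nothing holds it (all of step 1 and y of bar_collar in the frame of socket between -0.002 and 0.003 m and linear speed of bar below 0.01 m/s); the robot touches nothing.
It fails at once if the bar is rammed into the socket (over 30 N) (contact force between bar and inlet above 30 N).
It fails at once if the bar is forced down on the clip posts (over 35 N) (contact force between bar and posts above 35 N).
It fails at once if a potted cutting, the snips or the reel is shifted by over 20 mm (distance of any of pot_left, pot_right, snips, reel from where it was at the start of the episode above 0.02 m).
It also fails if it takes over 70 s, if anything falls off the work surface, if the arm or the gripper's body presses on something with over 40 N, if the wrist force passes 120 N, or if a joint passes its speed limit or range.

ROBOT

A 6-joint arm with a two-finger parallel gripper is mounted at the origin on the work surface. World frame = base frame: x ahead of the robot, y to its left, z up, the work surface at z = 0. Lengths are in mm, angles in rad, forces in N, time in s.
With the tool pointing down it reaches from about 300 to 1000 mm from the base axis. Payload 5.1 kg.
Tool frame: the origin (TCP) lies midway between the tips of the shut fingers; the grasp point (between the pads) lies manip.grip_point_offset behind it (manip.grip_point_offset is the distance from the TCP to the grasp point, in mm); z points along the fingers, y is the line along which they close (so a half turn about z gives the same grasp; the last joint's range is limited). The gripper opens to 95 mm and grips with 3 to 60 N. Pads are 20 mm wide; open, the fingers measure 119 mm over their backs; the gripper's body (75 mm by 180 mm) begins 59 mm behind the grasp point.
Start: joints at [1.104, 0.124, 1.65, -0, 1.367, -0.083], TCP at [243.41, 602.691, 181.356] pointing down, gripper open.
Joint ranges: [-2.61, 2.61], [-1.02, 2.33], [0.03, 2.71], [-1.35, 4.49], [0.32, 2.68], [-2.91, 2.91]. Speed limits (rad/s): [2.57, 2.57, 3.14, 3.14, 3.14, 3.14].

INTERFACE

Orientations are given as a unit quaternion [x, y, z, w].
In Python, from rig import manip, optics, finder gives the robot as it stands. The module is installed in compiled form; this text tells all that it offers. Calls block until the motion is done:
- manip.goto(position, orientation): joint-space move of the TCP to a pose.
- manip.line_to(position, speed=150, rotation=None): straight line of the TCP; rotation=None keeps the orientation; speed is the mean speed in mm/s.
- manip.move_j(angles): joint-space move.
- manip.move_gripper(opening, squeeze=None): opening from 0.0 (shut) to 1.0 (fully open); squeeze is the grip in N (None keeps the last); returns when the fingers have stopped.
- manip.sleep(seconds).
- manip.ik(position, orientation): joint angles nearest the present ones, or None.
- manip.read_state(): the state.
- optics.grab_frame(name): name is "side" or "top" or "wrist"; returns a dict with "img" (420x560x3 uint8, red, green, blue), "fx", "fy", "cx", "cy" (pixels), "world_from_camera" (4x4, takes a point from camera to world coordinates); the wrist camera has in their place "hand_eye" (4x4, takes a point from camera to tool coordinates, whose origin is the TCP and whose axes are the flange's). Camera axes: x right, y down, z forward; pixel columns grow to the right and rows downward; lengths in mm; the calibration is good to about 2 mm. A picture is of the moment at which its call begins: read the wrist's pose just before it. There is no depth.
A pose or a line that the arm cannot do raises manip.IKError and nothing moves.
- manip.hand_in(): hands the job in; it is judged then, once.
Trained networks look in a picture, given as the dict that the camera call returned (one of the last four; its "shot" number tells which), for a name from the list of things; names that differ only in an ending like _2 or _b are one class to them, and where a whole thing is asked for, a point or a joint stands for the part that bears it (a point fixed in the world has none). Each returns a list of dicts, best first, with "p" (0 to 1); they miss things now and then, are a little off and sometimes report something else, mostly with a low value. They report only what shows in the picture. A call takes as long as a camera call. They do not tell look-alikes from the thing itself.
- finder.look_for(picture, thing): "at" ([x, y, z] in mm, in world coordinates, good to about 4 mm: the middle of the surface that is visible of it).
The state is a dict: "clock": time; "qpos": joint angles; "joint_velocities": joint speeds; "joint_torque": joint torques, N m; "tcp_pos": TCP position; "orientation": TCP orientation; "force": force on the tool from outside, world axes, zero at the start; "ft_torque": the same for the moment, N m; "opening": opening from 0.0 (shut) to 1.0 (fully open); "grip_force": force on a finger pad.
Only numpy, scipy, OpenCV 4.12 (cv2) and the standard library are available. Lean on these libraries where they do the work, as an engineer would, in place of code of your own. Each camera call takes 0.05 s, during which the arm holds its last target. There are 200 camera calls.

## Working session

There is one attempt and no reset: what is moved stays moved. The work goes in short steps, each a Python script; the robot and the scene stay as the last script left them, time stands still between calls to the robot, and variables do not carry over. Pictures are saved under pics/ and viewed, at most 10 in all, crops included, and the job is handed in when it is done.

```bash
mkdir -p pics; ls
python3 - <<'E'
from rig import manip, optics, finder
import cv2, numpy as np
print(manip.grip_point_offset, manip.read_state())
ims=[]
for n in ("top","side"):
    f=optics.grab_frame(n); cv2.imwrite(f"pics/{n}1.png",f["img"][:,:,::-1])
    print(n,f["fx"],f["cx"],f["cy"],np.round(f["world_from_camera"],3).tolist())
    for t in ("bar","bar_collar","bar_cap","bed","inlet","posts","pot_left","snips","reel"):
        print(t,[(np.round(d["at"]).tolist(),round(d["p"],2)) for d in finder.look_for(f,t)])
E
```

```text
pics
18.8 {'clock': 0.0, 'qpos': array([ 1.10441538e+00,  1.24494090e-01,  1.65166115e+00, -3.50143575e-05,
        1.36751099e+00, -8.25979630e-02]), 'joint_velocities': array([-0.00022756, -0.00032963, -0.00082345,  0.001369  ,  0.00159244,
       -0.0018414 ]), 'joint_torque': array([ 4.83709318e-04, -4.17616761e+01, -3.59929597e+01,  7.74527038e-02,
        4.93024872e-02, -1.73149751e-04]), 'tcp_pos': array([243.0947127 , 602.06240333, 180.10185668]), 'orientation': array([ 1.90712422e-01,  9.81645403e-01, -1.00262182e-03, -2.64526069e-04]), 'force': array([-0.34694462, -0.76897883, -0.78322196]), 'ft_torque': array([ 0.01946503, -0.03482303, -0.00033969]), 'grip_force': 0.0, 'opening': 0.9976242912756929}
top 382.3300759629245 277.1473965725911 213.54569188739336 [[0.029, -0.996, 0.081, 384.435], [-0.999, -0.03, -0.02, -56.67], [0.022, -0.081, -0.996, 1538.708], [0.0, 0.0, 0.0, 1.0]]
bar [([251.0, -440.0, 22.0], 0.68), ([466.0, -366.0, 24.0], 0.67), ([465.0, -643.0, 22.0], 0.65)]
bar_collar [([470.0, -364.0, 22.0], 0.9), ([254.0, -440.0, 25.0], 0.69), ([466.0, -646.0, 25.0], 0.
[... 402 characters left out ...]
2 213.30749303692932 [[0.97, -0.175, 0.171, 254.89], [-0.244, -0.723, 0.646, -997.19], [0.011, -0.668, -0.744, 1160.509], [0.0, 0.0, 0.0, 1.0]]
bar [([470.0, -381.0, 21.0], 0.89), ([253.0, -453.0, 25.0], 0.76), ([452.0, -597.0, 24.0], 0.64)]
bar_collar [([245.0, -454.0, 21.0], 0.96), ([454.0, -601.0, 20.0], 0.68), ([472.0, -383.0, 24.0], 0.61)]
bar_cap [([450.0, -600.0, 22.0], 0.86), ([244.0, -451.0, 23.0], 0.69), ([466.0, -377.0, 24.0], 0.64)]
bed [([573.0, 124.0, 18.0], 0.78)]
inlet [([582.0, 283.0, 104.0], 0.69), ([580.0, 55.0, 57.0], 0.65)]
posts [([580.0, 52.0, 58.0], 0.77)]
pot_left [([494.0, 193.0, 75.0], 0.78)]
snips [([696.0, -355.0, 12.0], 0.83)]
reel [([498.0, 474.0, 52.0], 0.74)]
```

View pics/top1.png

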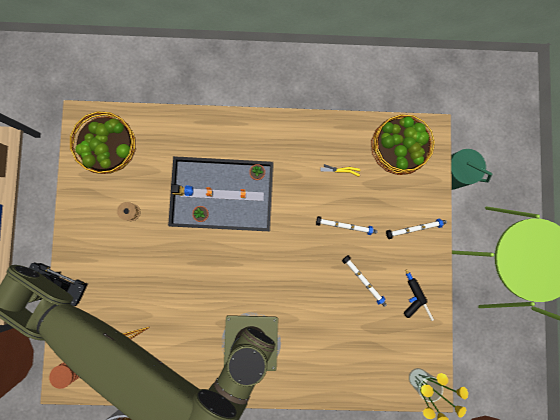

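View pics/side1.png

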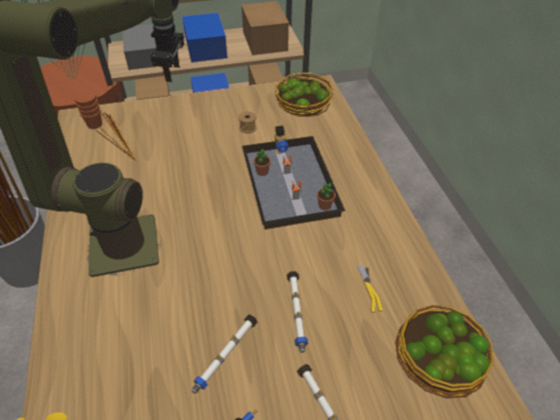

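The bar-like things in the top view are A at (346,226), B at (417,229) and C at (365,282); a spray gun also lies at (415,295). Image left is robot left (+y). A sits at y≈-366, C at -440 and B at -643, so A is the bar. Its blue collar (372,230) points to -y, so it needs a half turn. Next is a close look.

```bash
cat > h.py <<'E'
from rig import manip, optics, finder
import cv2, numpy as np
from scipy.spatial.transform import Rotation as R
def down(yaw): return (R.from_euler('z',yaw)*R.from_euler('x',np.pi)).as_quat()
def shot(name=None):
    s=manip.read_state(); f=optics.grab_frame("wrist")
    T=np.eye(4); T[:3,:3]=R.from_quat(s["orientation"]).as_matrix(); T[:3,3]=s["tcp_pos"]
    f2=dict(f); f2["W"]=T@f["hand_eye"]
    if name: cv2.imwrite(f"pics/{name}.png",f["img"][:,:,::-1])
    return f,f2["W"]
def pix(f,W,u,v,z):
    d=W[:3,:3]@np.array([(u-f["cx"])/f["fx"],(v-f["cy"])/f["fy"],1]); o=W[:3,3]
    return o+d*(z-o[2])/d[2]
def proj(f,W,p):
    c=np.linalg.inv(W)@np.append(p,1); return c[0]/c[2]*f["fx"]+f["cx"],c[1]/c[2]*f["fy"]+f["cy"]
def look(f,*ts):
    for t in ts: print(t,[(np.round(d["at"],1).tolist(),round(d["p"],2)) for d in finder.look_for(f,t)])
E
python3 - <<'E'
from h import *
f=optics.grab_frame("top"); W=np.array(f["world_from_camera"])
for u,v in((319,220),(376,231)): print(pix(f,W,u,v,16))
s=manip.read_state(); print(np.array(optics.grab_frame("wrist")["hand_eye"]).round(3).tolist())
# joint 6 for the grasp and place yaws
for y0 in (-1.7,1.44):
    a=manip.ik([466,-366,10],down(y0)); b=manip.ik([580,40,110],down(y0+np.pi)); c=manip.ik([580,40,110],down(y0-np.pi))
    print(y0,*[None if q is None else q.round(2) for q in(a,b,c)])
manip.line_to([243,602,350],speed=300)
manip.goto([440,-366,300],down(-1.44 if manip.ik([440,-366,300],down(-1.44)) is not None else 1.7))
f,W=shot("w1"); print(manip.read_state()["qpos"].round(2),manip.read_state()["clock"])
look(f,"bar","bar_collar","bar_cap")
E
```

```text
[ 488.17099103 -255.12796641   16.        ]
[ 450.93289726 -484.80162419   16.        ]
[[-0.0, -0.967, -0.254, 70.191], [1.0, -0.0, -0.0, -0.012], [0.0, -0.254, 0.967, -202.984], [0.0, 0.0, 0.0, 1.0]]
-1.7 [-0.76  0.16  1.91 -0.    1.07  2.51] [-0.02  0.03  1.87 -0.    1.24  0.11] [-0.02  0.03  1.87 -0.    1.24  0.11]
1.44 [-0.76  0.16  1.91  0.    1.07 -0.63] None None
[-0.79 -0.09  1.67  0.    1.56  2.22] 5.3083
bar [([446.3, -555.8, 24.4], 0.7), ([245.6, -450.4, 22.7], 0.66), ([465.6, -372.9, 22.0], 0.6)]
bar_collar [([445.0, -558.7, 23.7], 0.86), ([246.1, -447.7, 20.4], 0.8), ([469.5, -374.1, 25.6], 0.71), ([696.1, -352.8, 7.2], 0.46)]
bar_cap [([452.2, -562.0, 28.3], 0.92), ([244.9, -446.1, 22.9], 0.72), ([464.5, -374.9, 27.0], 0.67)]
```

View pics/w1.png

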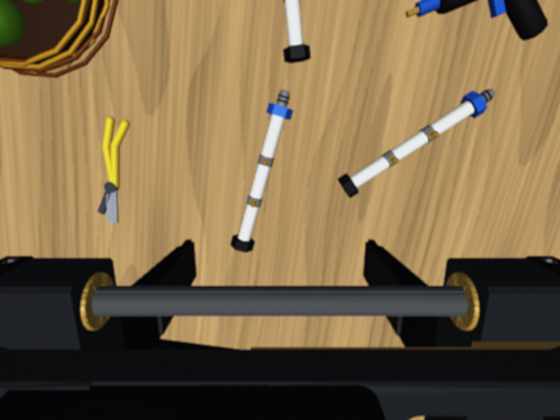

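The wrist view shows bar A with its cap at (243,243) and collar at (280,110). The nozzles at (265,160) and (254,201) appear centred, so they point up. Snips are at (110,170), C is on the right, and the tip of B is at (295,50). I'll take a closer, straight shot and crop it.

Run:
```python
from h import *
yaw=-1.73; c=np.array([469,-371]); d=np.array([np.cos(yaw),np.sin(yaw)])
manip.goto([*(c-65*d),240],down(yaw))
f,W=shot(); im=f["img"]
x0,x1=180,380; crop=im[0:260,x0:x1]
cv2.imwrite("pics/w2.png",cv2.resize(crop,None,fx=2.3,fy=2.3,interpolation=cv2.INTER_CUBIC)[:,:,::-1])
np.savez("w2.npz",img=im,W=W,fx=f["fx"],fy=f["fy"],cx=f["cx"],cy=f["cy"])
hsv=cv2.cvtColor(im,cv2.COLOR_RGB2HSV)
m=((hsv[...,1]<60)&(hsv[...,2]>150)).astype(np.uint8)
n,l,st,ce=cv2.connectedComponentsWithStats(m)
for i in range(1,n):
    if st[i,4]>100: print("white",st[i],ce[i],pix(f,W,*ce[i],16+6))
b=((hsv[...,0]>100)&(hsv[...,0]<130)&(hsv[...,1]>130)&(hsv[...,2]>60)).astype(np.uint8)
n,l,st,ce=cv2.connectedComponentsWithStats(b)
for i in range(1,n):
    if st[i,4]>60: print("blue",st[i],ce[i],pix(f,W,*ce[i],28))
```

```text
white [466   0  33  21 398] [481.06030151   8.70603015] [ 218.22480511 -473.35718775   22.        ]
white [426  27  41  42 763] [446.74705111  47.30537353] [ 258.44804503 -438.57393538   22.        ]
white [273  61  17  54 849] [280.64310954  87.42873969] [ 460.03304641 -425.15547643   22.        ]
white [386  73  42  45 781] [406.65300896  94.02560819] [ 308.44920341 -393.55210215   22.        ]
white [274 124  15  43 622] [280.96302251 144.90353698] [ 470.27855614 -357.16358731   22.        ]
white [274 176  15  43 630] [280.96984127 196.72698413] [ 480.69101301 -290.57320399   22.        ]
white [124 206  16  36 320] [129.871875 225.3375  ] [ 689.58391055 -283.40182959   22.        ]
blue [267  47  29  17 381] [280.83727034  54.832021  ] [ 454.36944941 -459.96530552   28.        ]
```

View pics/w2.png

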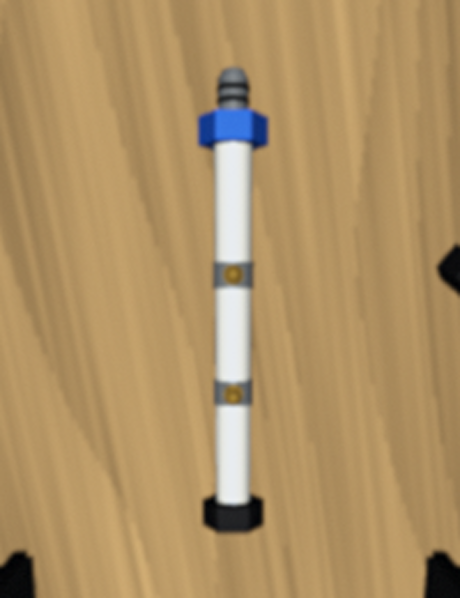

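The crop shows the bar upright with its nozzles centred on the pipe. Its middle segment gives an origin of about (470,-357), and the collar works out 104 mm from it, against about 105 expected. Now I'll measure the bed with an empty gripper.

Run:
```python
from h import *
manip.goto([577,75,250],down(np.pi/2))
f,W=shot("w3"); im=f["img"]; s=manip.read_state(); print(s["clock"],s["tcp_pos"].round(1),s["qpos"].round(2))
look(f,"inlet","posts","bed","pot_left","pot_right")
hsv=cv2.cvtColor(im,cv2.COLOR_RGB2HSV); H,S,V=cv2.split(hsv)
for nm,m in(("orange",(H>4)&(H<20)&(S>150)&(V>120)),("blue",(H>100)&(H<130)&(S>130)&(V>60))):
    n,l,st,ce=cv2.connectedComponentsWithStats(m.astype(np.uint8))
    for i in range(1,n):
        if st[i,4]>25: print(nm,st[i],ce[i].round(1),pix(f,W,*ce[i],100).round(1))
np.savez("w3.npz",img=im,W=W,fx=f["fx"],fy=f["fy"],cx=f["cx"],cy=f["cy"])
c=cv2.resize(im[0:300,150:410],None,fx=2,fy=2,interpolation=cv2.INTER_CUBIC); cv2.imwrite("pics/w3.png",c[:,:,::-1])
```

```text
8.2583 [577.1  74.5 250.1] [ 0.04 -0.06  1.72 -0.    1.48  0.04]
inlet [([582.5, 253.6, 102.1], 0.63)]
posts [([573.5, 48.5, 72.9], 0.73), ([584.3, 251.4, 97.9], 0.62), ([579.6, 143.5, 16.7], 0.56)]
bed [([583.0, 142.4, 20.1], 0.64)]
pot_left [([497.1, 203.8, 70.7], 0.73)]
pot_right [([659.3, 5.5, 75.0], 0.87)]
orange [176  40  56  59 546] [204.3  70.8] [502.3 201.4 100. ]
orange [267  89  29  19 450] [281.1  97.9] [580.  175.4 100. ]
orange [266 204  26  20 355] [278.6 212.9] [577.2  52.7 100. ]
orange [325 227  45  47 299] [340.8 243.6] [649.2  15.9 100. ]
blue [ 263    0   41   38 1331] [282.6  17.3] [581.5 249.6 100. ]
```

View pics/w3.png

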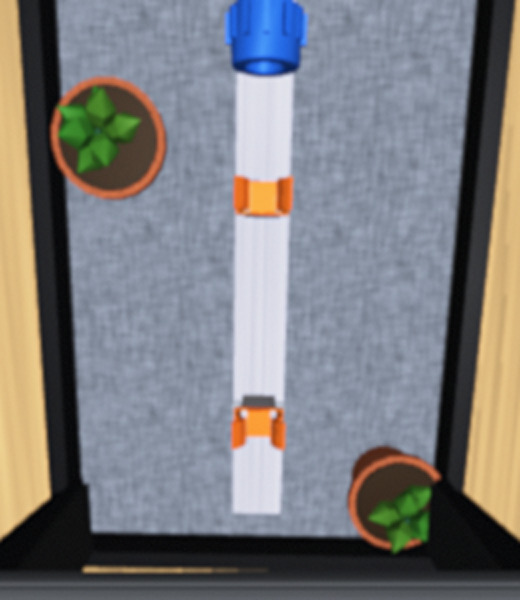

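The crop shows the socket mouth at about (265,65), the front clip at (263,197) and the rear clip at (259,422), with a slight yaw of about -0.02. The pots sit well to the sides. Next I'll check the socket geometry and grasp the bar.

Run:
```python
from h import *
f=dict(np.load("w3.npz")); W=f["W"]
for h in (0,8,16): print(h,"face bottom",pix(f,W,282.5,36.5,h+57).round(1),"saddles",pix(f,W,281.5,98.5,h+65).round(1),pix(f,W,279.5,211,h+65).round(1))
yaw=-1.723; d=np.array([np.cos(yaw),np.sin(yaw)]); c=np.array([470.3,-357.2])+10*d
manip.goto([*c,90],down(yaw))
manip.line_to([*c,15],speed=120); manip.line_to([*c,3],speed=30)
s=manip.read_state(); print(s["tcp_pos"].round(1),s["force"].round(1))
manip.move_gripper(0.0,squeeze=55)
s=manip.read_state(); print(s["clock"],s["tcp_pos"].round(2),s["force"].round(1),s["opening"]*95,s["grip_force"])
manip.line_to([*c,100],speed=120)
s=manip.read_state(); print(s["clock"],s["tcp_pos"].round(2),s["force"].round(1),s["ft_torque"].round(2),s["opening"]*95)
manip.goto([600,-60,260],down(np.pi/2-0.023))
f,W=shot("w4"); s=manip.read_state(); print(s["clock"],s["tcp_pos"].round(2),s["force"].round(1),s["opening"]*95)
```

```text
0 face bottom [581.9 243.3  57. ] saddles [580.7 177.7  65. ] [578.3  46.   65. ]
8 face bottom [581.8 241.4  65. ] saddles [580.7 177.1  73. ] [578.3  48.   73. ]
16 face bottom [581.7 239.4  73. ] saddles [580.6 176.4  81. ] [578.3  50.1  81. ]
[ 468.6 -367.     2.8] [ 0.2  0.1 -0.5]
13.4917 [ 468.78 -367.09    2.99] [-0.7 -0.1  0.1] 0.5400536193501537 0.0
14.45 [ 468.22 -366.54   98.94] [-0.3  0.   0.5] [0.1  0.08 0.03] 0.8868485075686651
16.8 [599.85 -60.31 259.62] [0.6 0.4 0.1] 0.30045434306423824
```

View pics/w4.png

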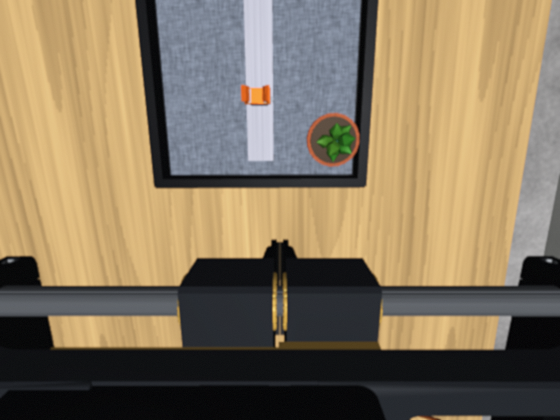

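The gripper is closed at (280,250) with no bar in it, so the grasp missed. I'll look at where the bar lies now.

Run:
```python
from h import *
manip.move_gripper(1.0)
f=optics.grab_frame("side"); im=f["img"]; look(f,"bar")
cv2.imwrite("pics/s2.png",cv2.resize(im[240:420,150:390],None,fx=3,fy=3,interpolation=cv2.INTER_CUBIC)[:,:,::-1])
f=optics.grab_frame("top"); look(f,"bar")
W=np.array(f["world_from_camera"]); print([np.round(proj(f,W,p)) for p in ([470,-357,20],[468.7,-367,20])])
```

```text
bar [([248.7, -451.5, 26.5], 0.79), ([455.2, -598.4, 24.6], 0.72), ([470.4, -381.0, 22.7], 0.57)]
bar [([252.0, -437.1, 23.5], 0.86), ([466.4, -641.5, 19.9], 0.76), ([465.9, -361.1, 23.8], 0.63)]
[array([344., 225.]), array([347., 226.])]
```

View pics/s2.png

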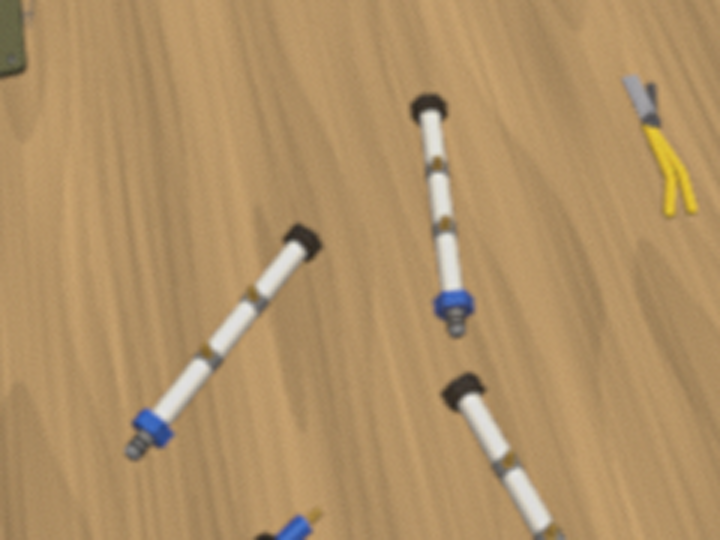

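Run:
```python
from h import *
yaw=-1.723; d=np.array([np.cos(yaw),np.sin(yaw)]); o=np.array([470.3,-357.2]); c=o+10*d
manip.goto([*(o-78*d),240],down(yaw))
f,W=shot(); hsv=cv2.cvtColor(f["img"],cv2.COLOR_RGB2HSV)
m=((hsv[...,1]<60)&(hsv[...,2]>150)).astype(np.uint8)
n,l,st,ce=cv2.connectedComponentsWithStats(m)
for i in range(1,n):
    if st[i,4]>400 and 200<ce[i][0]<360: print("white",st[i],ce[i].round(1),pix(f,W,*ce[i],22).round(1))
manip.goto([*c,90],down(yaw)); manip.line_to([*c,5],speed=80)
s=manip.read_state(); print(s["tcp_pos"].round(1),s["force"].round(1),s["opening"])
f1=optics.grab_frame("top")["img"]; f2=optics.grab_frame("wrist")["img"]
f3=optics.grab_frame("side")["img"]
r=lambda im:cv2.resize(im,(390,290),interpolation=cv2.INTER_CUBIC)
cv2.imwrite("pics/m.png",np.vstack([np.hstack([r(f1[170:290,260:420]),r(f3[240:360,220:380])]),np.hstack([r(f2),r(f2[80:200,200:360])])])[:,:,::-1])
print(manip.read_state()["clock"])
```

```text
white [273  36  16  55 870] [280.5  63.2] [ 459.8 -425.2   22. ]
white [273 101  16  45 684] [280.4 122.8] [ 470.2 -357.2   22. ]
white [273 154  15  46 662] [280.  176.2] [ 480.9 -290.8   22. ]
[ 469.3 -367.5    5.8] [ 0.5 -0.6  0. ] 1.0005443103330556
23.0917
```

View pics/m.png

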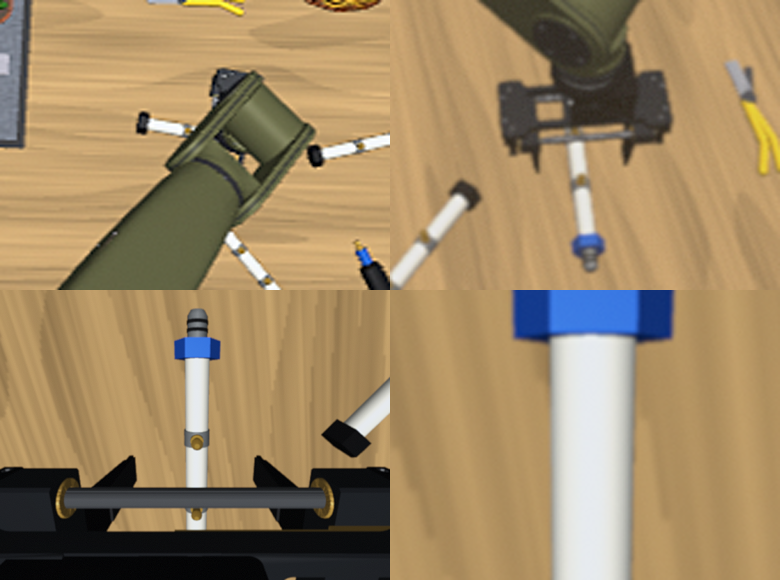

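The bar has not moved, and the open fingers straddle it at about (197,490) in the lower-left view. I'll check the fingertip height by projection, then close in steps.

Run:
```python
from h import *
f=optics.grab_frame("side"); W=np.array(f["world_from_camera"])
for z in (5,20,35): print(z,[np.round(proj(f,W,p),1) for p in ([418,-359,z],[520,-375,z])])
s=manip.read_state(); print(s["tcp_pos"],s["opening"])
for o in (0.5,0.3,0.22,0.15,0.0):
    manip.move_gripper(o,squeeze=40); s=manip.read_state(); print(o,s["opening"]*95,s["grip_force"],s["force"].round(1),s["tcp_pos"].round(1))
    if s["grip_force"]>10: break
```

```text
5 [array([279.3, 313.5]), array([315.7, 310.7])]
20 [array([279.3, 310.8]), array([316., 308.])]
35 [array([279.4, 308. ]), array([316.4, 305.2])]
[ 469.15275433 -367.39849274    5.67107292] 0.9997843271428577
0.5 47.451640762668056 0.0 [-0.1 -0.5 -0.3] [ 468.8 -367.1    5. ]
0.3 28.58842182392628 0.0 [ 0.5 -0.4 -0.2] [ 468.8 -367.1    5. ]
0.22 21.006432058650525 0.0 [ 0.2 -0.   0.3] [ 468.8 -367.1    5. ]
0.15 14.573259031561417 0.0 [-0.9  0.4 -1.1] [ 468.8 -367.1    5. ]
0.0 0.1005451203014825 0.0 [ 0.2 -0.2  0.1] [ 468.8 -367.1    5. ]
```

The fingers close without touching anything, so the real tips must be above the pipe even though the TCP reads z=5. I'll measure the offset by touch, with the shut fingers coming down gently on the pipe.

Run:
```python
from h import *
s=manip.read_state(); x,y,z=469.0,-367.3,5.0; f0=s["force"][2]
while z>-28:
    z-=1.0; manip.line_to([x,y,z],speed=25); s=manip.read_state()
    F=s["force"][2]
    if F>3: break
print(z,s["tcp_pos"].round(2),s["force"].round(1),s["clock"],s["qpos"].round(3))
```

```text
-8.0 [ 469.23 -367.39   -7.06] [-1.9  2.5  5.7] 29.25 [-0.754  0.194  1.911  0.     1.036  2.539]
```

The shut fingers met the pipe top (z=26) at a TCP reading of about -7. So the fingers really end about 33 mm short of the reported TCP, which agrees with how they look in the wrist view. I'll grasp with that correction, guarding on force.

Run:
```python
from h import *
x,y=468.8,-367.1
manip.line_to([x,y,8],speed=80); manip.move_gripper(0.6,squeeze=55)
manip.line_to([x,y,-18],speed=100)
z=-18
while z>-29:
    z-=2; manip.line_to([x,y,z],speed=50); s=manip.read_state()
    if s["force"][2]>4: z+=3; manip.line_to([x,y,z],speed=50); break
print(z,s["tcp_pos"].round(2),s["force"].round(1),s["clock"])
manip.move_gripper(0.0,squeeze=55); s=manip.read_state(); print(s["opening"]*95,s["grip_force"],s["force"].round(1),s["tcp_pos"].round(2))
if s["opening"]*95>12:
    manip.line_to([x,y,100],speed=200); s=manip.read_state(); print(s["clock"],s["opening"]*95,s["force"].round(1),s["ft_torque"].round(2))
```

```text
-30 [ 468.66 -367.    -30.2 ] [ 0.1 -0.1  0.9] 32.5667
18.959025913717667 55.000044107437134 [-0.6  0.3  1.5] [ 468.68 -367.05  -30.  ]
34.075 18.96710234707615 [ 0.4  0.2 -1.1] [0.07 0.13 0.08]
```

The bar is held: opening 19 mm on the 20 mm pipe, grip 55 N. I'll carry it over the clips, half turned, 28 mm short of the socket, and check.

Run:
```python
from h import *
q=down(np.pi/2-0.020)
manip.line_to([468.8,-367.1,170],speed=250)
manip.goto([579.4,110,140],q); manip.line_to([579.4,110,88],speed=150)
f,W=shot(); s=manip.read_state(); print(s["clock"],s["tcp_pos"].round(1),s["force"].round(1),s["ft_torque"].round(2),s["opening"]*95)
a=f["img"][0:300,130:430]; b=optics.grab_frame("side")["img"][110:235,220:345]
cv2.imwrite("pics/p.png",np.hstack([cv2.resize(i,(400,400),interpolation=cv2.INTER_CUBIC) for i in(a,b)])[:,:,::-1])
print(f["fx"],f["cx"],f["cy"])
```

```text
37.1333 [580.2 109.9  89. ] [ 0.4  0.  -1. ] [-0.03  0.03 -0.02] 18.860731359570437
323.5206978129081 279.37339475066915 213.15637305699246
```

View pics/p.png

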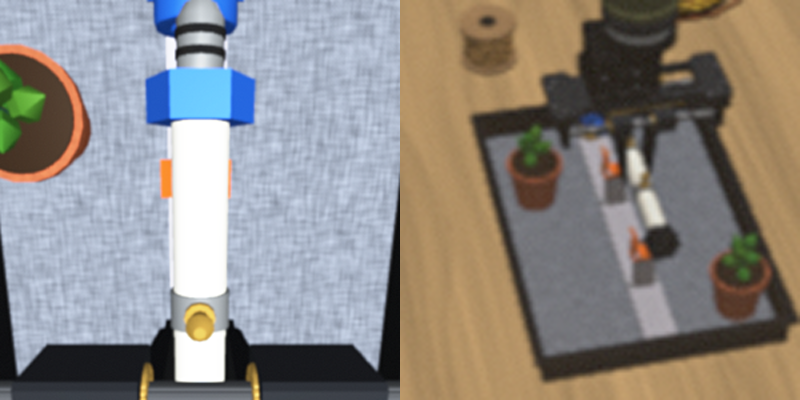

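The bar lies over the front clip: clip centre at crop column 195, bar at 200, so it is about 2 mm too far right. The collar is about 28 mm short of the socket, and the nozzle points up. I'll shift x by -2 mm and press down with force feedback.

Run:
```python
from h import *
x,y=577.8,110.0
manip.line_to([x,y,66],speed=120); f0=manip.read_state()["force"].copy(); z=66; pk=0; L=[]
while z>22:
    z-=1; manip.line_to([x,y,z],speed=40); s=manip.read_state(); F=s["force"][2]-f0[2]
    L.append((z,round(s["tcp_pos"][2],1),*(s["force"]-f0).round(1),round(s["ft_torque"][0],2)))
    pk=max(pk,F)
    if F>28 or (pk>8 and z<48 and F>6 and F>L[-2][4]+3 and L[-2][4]<pk-4): break
for l in L: print(*l)
print(s["clock"],s["opening"]*95,s["tcp_pos"].round(2))
```

```text
65 65.8 -1.3 0.6 -0.4 -0.05
64 64.1 -0.7 1.0 -1.7 -0.07
63 62.9 -2.1 0.1 -1.0 -0.03
62 61.9 -1.1 0.5 -1.4 -0.08
61 60.9 -0.9 1.2 -1.3 -0.13
60 59.9 -0.9 -0.2 -0.0 -0.12
59 58.9 -0.5 0.5 -0.5 -0.06
58 57.9 -1.4 0.1 -0.2 -0.03
57 56.9 -0.6 0.2 -1.4 -0.14
56 55.9 -1.0 0.6 -0.3 -0.12
55 54.9 0.0 0.7 0.1 -0.02
54 53.9 -0.0 -0.0 -1.3 -0.08
53 53.2 -2.7 0.0 2.2 -0.11
52 52.6 -3.0 0.7 4.9 -0.09
51 51.9 -5.1 0.1 6.2 -0.08
50 51.5 -5.4 0.3 8.2 -0.09
49 51.2 -7.0 -0.2 11.3 -0.14
48 50.7 -6.4 0.7 12.2 -0.2
47 49.9 -5.6 0.3 13.5 -0.09
46 49.0 -5.6 0.4 13.3 0.01
45 47.8 -3.8 0.6 11.7 -0.03
44 45.9 -3.6 1.4 7.7 0.13
43 43.9 -2.6 0.9 5.1 0.11
42 41.4 -1.1 2.4 0.8 0.1
41 40.1 -0.6 0.9 -1.4 -0.01
40 39.3 0.3 1.6 -2.8 -0.07
39 38.5 -1.1 0.2 -3.1 -0.1
38 37.7 -0.7 0.4 -3.2 -0.11
37 37.6 -4.6 0.6 2.0 -0.16
36 37.5 -6.6 -0.4 8.2 -0.26
45.0167 19.03460286695068 [577.68 109.95  37.47]
```

Both clips have snapped: the force peaked at 13.5 N, dropped to -3 N, and rose again on the saddle at reading 37.5. The bed is therefore about 8.5 mm up. I'll ease off and slide along +y, feeling for the socket.

Run:
```python
from h import *
x,y,z=577.0,110.0,38.0; d=np.array([0.020,1.0])
manip.line_to([x,y,z],speed=20); manip.sleep(0.2)
s0=manip.read_state(); print(s0["force"].round(1),s0["tcp_pos"].round(2))
t=0; L=[]; drag=[]
while t<40:
    t+=4 if t<16 else 1
    manip.line_to([x+d[0]*t,y+t,z],speed=40); s=manip.read_state(); F=-s["force"][1]
    L.append((t,*s["tcp_pos"].round(1),*s["force"].round(1)))
    if t<=20: drag.append(F)
    elif F>max(drag)+9 or F>26: break
manip.sleep(0.3); s=manip.read_state()
for l in L: print(*l)
print(s["clock"],s["opening"]*95,s["tcp_pos"].round(2),s["force"].round(1))
```

```text
[ 3.   0.2 -5.2] [577.23 109.98  37.68]
4 577.2 114.1 37.8 2.6 -1.4 -5.7
8 577.2 118.4 37.9 2.4 -1.0 -6.5
12 577.2 122.5 38.0 2.7 -0.2 -6.4
16 577.3 126.4 38.1 3.6 0.3 -5.8
17 577.3 127.0 38.0 2.3 -2.0 -5.5
18 577.4 127.9 38.0 2.7 -2.9 -4.9
19 577.4 129.0 38.0 3.4 -2.7 -5.5
20 577.4 130.1 38.0 2.4 -2.1 -5.6
21 577.4 131.1 38.0 2.9 -2.2 -5.7
22 577.4 132.1 38.0 2.9 -2.3 -5.6
23 577.5 133.1 38.0 2.1 -2.6 -5.2
24 577.5 134.1 38.0 1.8 -2.8 -5.9
25 577.5 135.1 38.0 3.1 -2.0 -5.3
26 577.5 136.1 38.0 2.3 -2.3 -5.2
27 577.5 137.1 38.0 2.8 -1.4 -5.4
28 577.6 138.1 38.0 3.3 -1.7 -4.4
29 577.6 138.8 38.0 2.9 -3.4 -4.9
30 577.5 138.8 38.0 2.3 -6.8 -3.6
31 577.6 138.7 38.0 2.6 -10.6 -4.3
32 577.6 138.7 38.0 1.6 -12.9 -2.2
50.775 19.140092212914855 [577.53 138.69  37.98] [  1.4 -13.8  -3.8]
```

The bar stopped hard after 28.8 mm of travel, with about 11 N above the drag. I'll press slightly more, hold, relax, release, lift and check.

Run:
```python
from h import *
p=lambda t,z=38.0:[577.0+.02*t,110.0+t,z]
manip.line_to(p(33.3),speed=15); manip.sleep(0.4); s=manip.read_state(); print(s["tcp_pos"].round(2),s["force"].round(1))
manip.line_to(p(29.5),speed=15); manip.sleep(0.2); s=manip.read_state(); print(s["tcp_pos"].round(2),s["force"].round(1))
manip.move_gripper(0.45); manip.line_to(p(29.5,150),speed=120)
s=manip.read_state(); print(s["clock"],s["force"].round(1))
manip.line_to([577,75,250],speed=200)
f,W=shot(); a=f["img"][0:300,130:430]
hsv=cv2.cvtColor(f["img"],cv2.COLOR_RGB2HSV)
cv2.imwrite("pics/e.png",cv2.resize(a,(590,590),interpolation=cv2.INTER_CUBIC)[:,:,::-1])
print(manip.read_state()["clock"]); look(f,"bar","bar_collar")
```

```text
[577.53 138.63  38.02] [  1.2 -17.2  -1.7]
[577.6  138.81  38.03] [ 1.9 -6.4 -3.5]
53.75 [-0.5  0.4  0.4]
54.5417
bar [([575.9, 142.1, 91.6], 0.58)]
bar_collar [([580.7, 142.5, 90.9], 0.75)]
```

View pics/e.png

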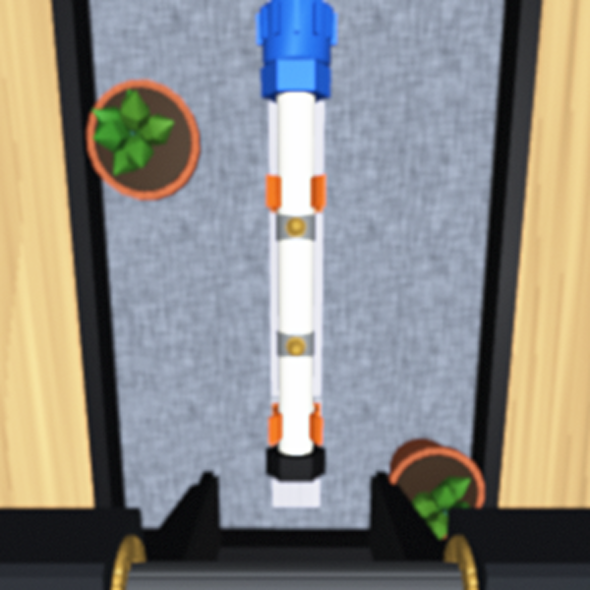

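The bar lies in both clips (295,190) and (295,425), the nozzles point up at (296,226) and (296,347), and the collar is flush against the socket at (296,60). Nothing holds it, so I'm handing in.

```bash
python3 -c "
from h import *
print(manip.hand_in())"
```

```text
the job is handed in; nothing more can be done
None
```

I snapped the spray bar into both clips with its nozzles up, pushed its collar home against the socket (about 17 N on the tool), let go of it, and handed the job in at about 55 s; the hand-in gave no verdict.

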